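# Infrared check of a smoked ball ham

## Task

Get the ball ham ready for an infrared temperature check: lift the black-topped reference block from its post, over the sausage rack, and balance it on the crown of the ham, gently, and let go. Then lift the infrared probe out of its socket, over the rack too, and finish still holding it in the gripper, upright and hovering about 15 mm above the middle of the block's top without ever touching the block. Do not bump the sausage rack, and leave the other things on the bench where they are.

Things in the scene. Friction and masses are not known exactly. Their poses are not given: they have to be found in the camera images.
- ham_crown (a point): topmost point of the ham: a rigid red-brown ball of 60 mm radius with a white-dusted cap, flattened below, its crown 90 mm above the bench; fixed on a 150 mm steel dish. It stands on one side of the rack, left or right
- dock: fixed blue base plate 190 x 90 x 12 mm on the other side of the rack; origin at the centre of its underside, x along its length. At x = +60 mm is the probe's black round socket (54 mm outside, 44 mm inside, rim 36 mm above the bench); at x = -60 mm the steel post (top disc 34 mm across, 52 mm above the bench) on which the block stands
- block_center (a point): centre (half-way up) of the loose reference block: an upright aluminium cylinder 40 mm across, 30 mm tall, flat below, with a black top face and a yellow band, about 90 g; z is its axis. It starts on the dock's post, its underside 52 mm above the bench
- block_top (a point): middle of the block's black top face, 15 mm above its centre
- probe_center (a point): centre (half-way up) of the loose infrared probe: an upright black cylinder 100 mm tall, 32 mm across, widening to 36 mm (steel-banded) in the lowest 22 mm, orange band, green dot on top, about 180 g. It starts standing in the socket with its lens end 12 mm above the bench and about 4 mm of play all round
- probe_lens (a point): middle of the probe's lens, the flat lower end, 50 mm below its centre; z points up along the probe
- rack: fixed rack in the middle of the bench, pointing away from the robot: an aluminium rail 260 mm long along its x, top 150 mm above the bench, on two legs with 90 mm wide feet, with six sausages 25 mm thick hanging from it (rigid); origin on the bench under the rail's middle
- loaf_a: loose dark smoked loaf with a white-dusted top, 110 x 70 x 55 mm, behind the rack on the left; origin at the underside; leave alone
- loaf_b: the same kind of loaf, behind the rack on the right; origin at the underside; leave alone
- spice_jar: loose jar with a red cap, 64 mm across, 100 mm tall, far left; origin at the underside; leave alone
- spray: loose bottle with a green cap, 66 mm across, 170 mm tall, far right; origin at the underside; leave alone
- spool: loose cork twine spool, 60 mm across, 50 mm tall, standing near the robot; origin at the underside; leave alone
- brush: loose flat pastry brush lying at the left; origin at the underside; leave alone
- bowl: loose steel bowl, 140 mm across, 55 mm tall, at the right; origin at the underside; leave alone
Things that resemble listed ones, but are neither listed nor needed, are in the scene too. What is shaped like the part that bears block_center but white is not meant.

How it is judged (in metres and radians):
On the way, in this order (a step that is already met when the one before it is completed fails the run):
1. the block is carried over the rack, above its rail (y of block_center in the frame of rack between -0.05 and 0.05 m and height (world z) of block_center above 0.165 m), for 0.02 s.
2. the block stands balanced on the ham's crown, let go (horizontal distance between block_center and ham_crown below 0.015 m and angle between block_center's own z axis and vertical below 0.35 rad and height (world z) of block_center above 0.095 m and contact force between block and ham above 0.2 N and contact force between block and the fingers below 0.05 N and linear speed of block below 0.03 m/s), for 0.5 s.
3. the probe is carried over the rack, above its rail (y of probe_lens in the frame of rack between -0.05 and 0.05 m and height (world z) of probe_lens above 0.15 m), for 0.02 s.
At the end, for the whole second after the job is handed in: Block at rest on the ham alone, untouched, within 15 mm of the crown seen from above, leaning under 0.35 rad. Gripper holds the probe still, upright within 0.12 rad, lens 5 to 28 mm above the middle of the block's top, within 10 mm sideways, touching neither block nor ham (all of step 2 and horizontal distance between probe_lens and block_top below 0.01 m and distance between probe_lens and block_top below 0.028 m and z of probe_lens in the frame of block_top above 0.005 m and angle between probe_lens's own z axis and vertical below 0.12 rad and contact force between probe and the fingers above 1 N and contact force between probe and block below 0.05 N and contact force between probe and ham below 0.05 N and linear speed of probe below 0.02 m/s); the arm keeps its last pose, push and grip.
It fails at once if something bumps the sausage rack (contact force between rack and anything else above 1 N).
It fails at once if the probe touches the block (contact force between probe and block above 0.1 N).
It fails at once if the block is pressed hard onto the ham (over 20 N) (contact force between block and ham above 20 N).
It fails at once if another thing on the bench is shifted by more than 30 mm (distance of any of loaf_a, loaf_b, spice_jar, spray, spool, brush, bowl from where it was at the start of the episode above 0.03 m).
It also fails if it takes over 67 s, if anything falls off the work surface, if the arm or the gripper's body presses on something with over 40 N, if the wrist force passes 120 N, or if a joint passes its speed limit or range.

## Robot

A 7-joint arm with a two-finger parallel gripper is mounted at the origin on the work surface. World frame = base frame: x ahead of the robot, y to its left, z up, the work surface at z = 0. Lengths are in m, angles in degrees, forces in N, time in s.
With the tool pointing down it reaches from about 0.4 to 0.875 m from the base axis. Payload 6.5 kg.
Tool frame: the origin (TCP) lies where the fingers leave the gripper's body, on its centre line; the fingertips stand 73 mm ahead of it and the grasp point (between the pads) lies 54 mm ahead of it; z points along the fingers, y is the direction in which the jaws open and shut (so a half turn about z gives the same grasp; the last joint's range is limited). The gripper opens to 85 mm and grips with 20 to 120 N. Pads are 22 mm wide; open, the fingers measure 114 mm over their backs; the gripper's body (76 mm by 85 mm) begins 54 mm behind the grasp point. The pads swing forward as they close: fully open they stand 13 mm farther back than shut.
Start: joints at [-71.631, 30.733, -0.252, 88.115, 0.149, 61.152, -4.079], TCP at [0.245, 0.602, 0.304] pointing down, gripper open.
Joint ranges: [-154.64, 154.64], [-21.42, 123.67], [-72.66, 72.17], [13.99, 137.28], [-74.86, 254.86], [10.95, 109.41], [-158.01, 158.01]. Speed limits (degrees/s): [136.94, 136.94, 180, 180, 180, 180, 180].

## Interface

Orientations are given as a 3x3 rotation matrix whose columns are the frame's x, y, z axes.
In Python, from cell import get_obs, imaging, ticket gives the robot as it stands.
- The arm moves only by the tool play_rows, never from a script. Its argument "plan" is a list of rows, each a list of 6 numbers: the shift along the tool's x, y, z in mm, then the turn, a rotation vector about the tool's x, y, z in degrees. A call has 1 to 5 rows; each row shifts and turns the commanded pose from where the row before left it, along the tool's axes as they then stand; what a row does not reach is not made up. A row lasts 1/10 s, in which the tool goes at most 50 mm and 8.59 degrees, less where a joint would pass 70% of its speed; a pose out of reach is approached as far as the arm can. A call with a gripper value outside its range is refused whole. "jaw" is the finger opening in mm, from 0 to 85.4, set as the call begins (left out, the last holds). The fingers move at their own pace and stop on an object; "force" is the grip in N (left out, the last holds). Time passes only in rows, so rows that do not move let the fingers close. It gives the time, the measured TCP pose, the force and the opening at its end, in the units of the state.
- get_obs(): the state, without advancing time (a new reading comes with each control period).
- imaging.grab_frame(name): name is "scene" or "top"; returns a dict with "color" (400x640x3 uint8, red, green, blue), "range_z" (400x640 float32, m along the optical axis (not along the pixel's ray), 0 where there is no reading), "vfov" (degrees; the focal length in pixels is half the picture's height over the tangent of half this angle, whatever the lens; pixels are square), "cx", "cy" (the principal point, pixels), "pose" (4x4, takes a point from camera to world coordinates). Camera axes: x right, y down, z forward; pixel columns grow to the right and rows downward; lengths in m; the calibration is good to about 2 mm. A picture is of the moment at which its call begins.
- ticket.close_job(): hands the job in, once; it reports no verdict.
The state is a dict: "clock": time; "joint_positions": joint angles; "qvel": joint speeds; "effort": joint torques, N m; "eef_pos": TCP position; "tcp_rot": TCP orientation; "contact_force": force on the tool from outside, world axes, zero at the start; "ft_torque": the same for the moment, N m; "opening": opening from 0.0 (shut) to 1.0 (fully open).
Only numpy, scipy, OpenCV 4.12 (cv2) and the standard library are available. Lean on these libraries where they do the work, as an engineer would, in place of code of your own. Each camera call takes 0.05 s, during which the arm holds its last target. There are 200 camera calls.

## Working session

There is one attempt and no reset: what is moved stays moved. The work goes in short steps, Python scripts to look and compute and a tool call to move; the robot and the scene stay as the last step left them, time stands still between calls to the robot, and variables do not carry over. Pictures are saved under pics/ and viewed, about 8 in all and at most 12, crops included, and the job is handed in when it is done.

Besides the shell and the picture viewer there is one more tool, called after "Request:" by a JSON object that holds its "name" and its "arguments", one argument or row to a line. play_rows: Moves the arm, as the interface text tells. Its arguments: {"type":"object","properties":{"plan":{"type":"array"},"jaw":{"type":"number"},"force":{"type":"number"}},"required":["plan"]}

```bash
mkdir -p pics
cat > h.py <<'E'
import numpy as np, cv2
from cell import get_obs, imaging, ticket
def grab(n):
    f=imaging.grab_frame(n); c=f["color"]; h=c.shape[0]
    f["f"]=h/2/np.tan(np.radians(f["vfov"])/2); return f
def pts(f):
    z=f["range_z"]; v,u=np.mgrid[:z.shape[0],:z.shape[1]]
    p=np.stack([(u-f["cx"])/f["f"]*z,(v-f["cy"])/f["f"]*z,z,np.ones_like(z)],-1)@f["pose"].T
    p=p[...,:3]; p[z==0]=np.nan; return p
E
python3 - <<'E'
from h import *
for n in("scene","top"):
    f=grab(n); cv2.imwrite(f"pics/{n}0.png",f["color"][...,::-1]); np.savez(f"{n}0.npz",**f); print(n,f["f"],f["cx"],f["cy"],f["pose"].round(3).tolist())
o=get_obs();print({k:(np.round(v,3).tolist()) for k,v in o.items()})
E
```

```text
scene 496.9649562123799 315.47323212561406 203.83409986791793 [[0.276, 0.712, -0.646, 1.529], [0.961, -0.206, 0.183, -0.265], [-0.002, -0.672, -0.741, 1.193], [0.0, 0.0, 0.0, 1.0]]
top 473.32237151833124 313.90825499351547 191.83064260291061 [[0.021, -0.99, 0.138, 0.302], [-1.0, -0.02, 0.01, -0.001], [-0.007, -0.138, -0.99, 1.814], [0.0, 0.0, 0.0, 1.0]]
{'clock': 0.1, 'joint_positions': [-71.631, 30.774, -0.257, 88.165, 0.15, 61.152, -4.079], 'qvel': [-0.035, -0.165, -0.002, -0.146, 0.024, 0.02, 0.02], 'effort': [0.003, -58.456, 1.052, -25.977, 0.013, 0.004, -0.0], 'eef_pos': [0.245, 0.602, 0.303], 'tcp_rot': [[-0.926, 0.377, -0.0], [0.377, 0.926, -0.001], [-0.0, -0.002, -1.0]], 'contact_force': [-0.524, -0.056, -0.737], 'ft_torque': [-0.034, -0.071, -0.021], 'opening': 0.998}
```

View pics/scene0.png

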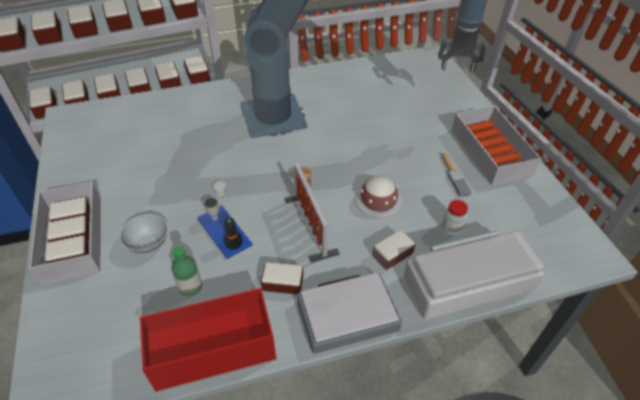

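View pics/top0.png

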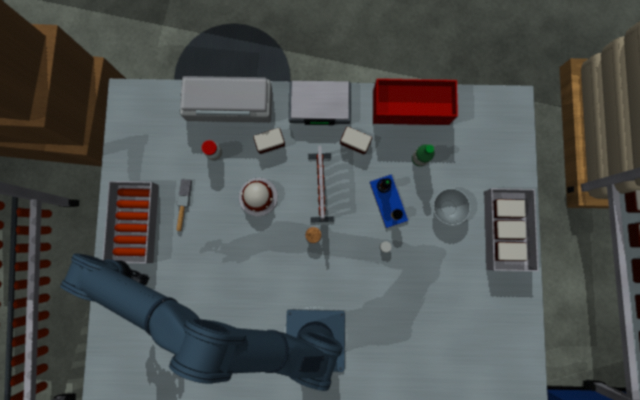

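The top view shows the ham at (256,195), rack at (320,185), dock at (388,200) and spool at (313,235). 
Block candidates: the black-topped cylinder on the dock post at top (397,213) / scene (212,205), and the white look-alike at top (386,247) / scene (220,188). 
Probe candidates: the dark cylinder in the socket at top (384,185) / scene (232,235), and the green-capped spray at (425,154), which isn't it. 
I choose the two on the blue dock and will check them in one crop.

Run:
```python
from h import *
S={n:dict(np.load(n+"0.npz")) for n in("scene","top")}
a=cv2.resize(S["scene"]["color"][165:265,170:270],None,fx=4,fy=4,interpolation=3)
b=cv2.resize(S["top"]["color"][160:260,350:450],None,fx=4,fy=4,interpolation=3)
cv2.imwrite("pics/crop1.png",np.hstack([a,b])[...,::-1])
T=S["top"];P=pts(T)
def reg(nm,v0,v1,u0,u1,zlo,zhi):
    p=P[v0:v1,u0:u1].reshape(-1,3);p=p[(p[:,2]>zlo)&(p[:,2]<zhi)]
    if len(p): (c,r)=cv2.minEnclosingCircle(p[:,:2].astype(np.float32));print(nm,len(p),"med",np.median(p,0).round(4),"circ",np.round(c,4),round(r,4),"zr",p[:,2].min().round(4),p[:,2].max().round(4))
reg("bench",260,300,430,470,-1,1)
reg("ham",170,220,230,290,.08,.1);reg("ham40",170,220,230,290,.05,.1)
reg("dish",165,230,225,295,.008,.1)
reg("block",195,230,380,412,.074,.1)
reg("probe",165,210,365,400,.105,.13)
for r in[(140,230,300,335)]:
    p=P[r[0]:r[1],r[2]:r[3]].reshape(-1,3);p=p[(p[:,2]>.135)];print("rail",cv2.minAreaRect(p[:,:2].astype(np.float32)*1000),p[:,2].max())
p=P[140:230,300:335];m=p[...,2]>.1;print(p[m].min(0),p[m].max(0))
hsv=cv2.cvtColor(T["color"],cv2.COLOR_RGB2HSV)
m=cv2.inRange(hsv,(105,120,40),(130,255,255))[160:240,360:420]>0
p=P[160:240,360:420][m];p=p[p[:,2]<.03];print("dock",cv2.minAreaRect(p[:,:2].astype(np.float32)*1000),np.median(p[:,2]))
P2=pts(S["scene"]);
for nm,(v0,v1,u0,u1),lo,hi in[("block",(190,225,195,228),.074,.1),("probe",(210,255,215,250),.105,.13),("ham",(170,215,355,405),.082,.11)]:
    q=P2[v0:v1,u0:u1].reshape(-1,3);q=q[(q[:,2]>lo)&(q[:,2]<hi)];c,r=cv2.minEnclosingCircle(q[:,:2].astype(np.float32));print("scene",nm,len(q),np.median(q,0).round(4),np.round(c,4),r,q[:,2].max())
```

```text
bench 1596 med [ 2.308e-01 -5.005e-01  1.000e-04] circ [ 0.2312 -0.5011] 0.1046 zr -0.0152 0.0139
ham 263 med [0.5295 0.233  0.0851] circ [0.5288 0.2323] 0.0432 zr 0.08 0.0996
ham40 689 med [0.5287 0.2301 0.0757] circ [0.5318 0.2342] 0.0595 zr 0.0501 0.0996
dish 1053 med [0.5259 0.2282 0.0643] circ [0.5267 0.2245] 0.1741 zr 0.008 0.0996
block 88 med [ 0.4696 -0.2874  0.0821] circ [ 0.4686 -0.2889] 0.0202 zr 0.0742 0.0931
probe 53 med [ 0.5801 -0.2463  0.1121] circ [ 0.5815 -0.2476] 0.0157 zr 0.1052 0.1201
rail ((574.0625610351562, -6.5060882568359375), (261.0719299316406, 21.421430587768555), 3.6526691913604736) 0.16200166645762248
[ 0.44364032 -0.02189589  0.10059756] [0.70441436 0.01071877 0.16200167]
dock ((524.0668334960938, -270.4034118652344), (189.6412353515625, 93.75010681152344), 20.254310607910156) 0.011372720784661228
scene block 127 [ 0.4711 -0.2931  0.0828] [ 0.4689 -0.2953] 0.022943641990423203 0.08896938159607592
scene probe 81 [ 0.5854 -0.2524  0.1122] [ 0.5827 -0.2527] 0.016765473410487175 0.11920131957660485
scene ham 220 [0.5355 0.2266 0.0865] [0.534  0.2262] 0.03773575276136398 0.09877580386634488
```

View pics/crop1.png

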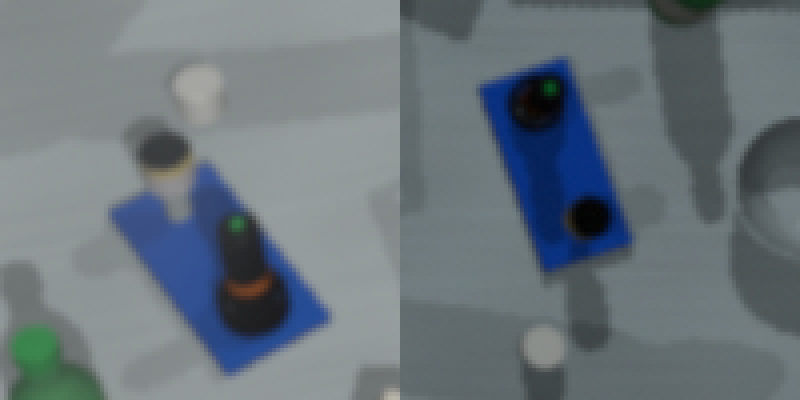

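The crop confirms it: black top with yellow band on the post, and the orange-banded, green-dotted probe in the socket. The white one is the decoy. Next I refine with both views.

```bash
cat >> h.py <<'E'
def ray(f,u,v,z):
    d=f["pose"][:3,:3]@np.array([(u-f["cx"])/f["f"],(v-f["cy"])/f["f"],1]);o=f["pose"][:3,3];return o+d*(z-o[2])/d[2]
def proj(f,p):
    q=np.linalg.inv(f["pose"])@np.append(p,1);return f["f"]*q[:2]/q[2]+[f["cx"],f["cy"]]
def cent(m,v0,u0):
    n,l,s,c=cv2.connectedComponentsWithStats(m.astype(np.uint8));i=1+np.argmax(s[1:,4]);return c[i]+[u0,v0],s[i]
def ham(f):
    from scipy.optimize import least_squares
    P=pts(f);p=P.reshape(-1,3);p=p[(np.hypot(p[:,0]-.53,p[:,1]-.23)<.055)&(p[:,2]>.03)&(p[:,2]<.105)]
    r=least_squares(lambda x:np.linalg.norm(p-x,axis=1)-.06,[.53,.23,.03],loss="soft_l1",f_scale=.004);return r.x
E
python3 - <<'E'
from h import *
S={n:dict(np.load(n+"0.npz")) for n in("scene","top")}
for n,f in S.items():
    hsv=cv2.cvtColor(f["color"],cv2.COLOR_RGB2HSV)
    v0,v1,u0,u1=(205,250,210,250) if n=="scene" else (165,200,365,405)
    g=cv2.inRange(hsv[v0:v1,u0:u1],(45,100,40),(85,255,255)); c,s=cent(g,v0,u0); print(n,"green",c,s[4],ray(f,*c,.112).round(4))
    v0,v1,u0,u1=(195,210,200,225) if n=="scene" else (200,228,384,412)
    sub=f["color"][v0:v1,u0:u1].max(2); k=sub<(80 if n=="scene" else 60); c,s=cent(k,v0,u0); print("blk",c,s,ray(f,*c,.082).round(4))
    print("hamfit",ham(f).round(4))
    # white cap centroid/dish outline
    v0,v1,u0,u1=(165,225,345,415) if n=="scene" else (165,230,225,290)
    r=cv2.inRange(hsv[v0:v1,u0:u1],(0,90,30),(14,255,255)); 
    ys,xs=np.nonzero(r); print("ham red box",xs.min()+u0,xs.max()+u0,ys.min()+v0,ys.max()+v0)
    w=cv2.inRange(hsv[v0:v1,u0:u1],(0,0,140),(30,70,255));c,s=cent(w,v0,u0);print("cap",c,s,ray(f,*c,.087))
E
```

```text
scene green [228.90909091 220.36363636] 11 [ 0.5796 -0.252   0.112 ]
blk [210.1369863  202.39726027] [ 5  4 12  8 73] [ 0.4666 -0.2946  0.082 ]
hamfit [0.529  0.2311 0.0309]
ham red box 362 395 187 208
cap [381.38669439 186.62370062] [ 22  11  32  22 481] [0.55273694 0.2246911  0.087     ]
top green [387.2 181.5] 10 [ 0.5817 -0.2502  0.112 ]
blk [396.6        214.18947368] [ 7  9 12 11 95] [ 0.4659 -0.2889  0.082 ]
hamfit [0.5325 0.2345 0.0304]
ham red box 243 271 181 210
cap [253.91911765 190.44852941] [ 21  18  17  16 136] [0.5425641  0.23732804 0.087     ]
```

Request:
{"name": "play_rows", "arguments": {
  "plan": [
    [0, 0, 0, 0, 0, -8],
    [0, 0, 0, 0, 0, -8],
    [0, 0, 0, 0, 0, -6.15],
    [-30, -40, 0, 0, 0, 0],
    [-30, -40, 0, 0, 0, 0]
  ],
  "jaw": 85,
  "force": 40
}}

```text
clock: 0.6
eef_pos: [0.3046, 0.5216, 0.3032]
tcp_rot: [[-1.0, -0.003, -0.001], [-0.003, 1.0, -0.0], [0.001, -0.0, -1.0]]
contact_force: [1.3, -0.4, -0.3]
opening: 0.994
```

Request:
{"name": "play_rows", "arguments": {
  "plan": [
    [-30, -40, 0, 0, 0, 0],
    [-30, -40, 0, 0, 0, 0],
    [-30, -40, 0, 0, 0, 0],
    [-30, -40, 0, 0, 0, 0],
    [-30, -40, 0, 0, 0, 0]
  ]
}}

```text
clock: 1.1
eef_pos: [0.4559, 0.32, 0.3037]
tcp_rot: [[-1.0, 0.0, -0.0], [0.0, 1.0, -0.0], [0.0, -0.0, -1.0]]
contact_force: [-0.0, -0.3, 0.5]
opening: 0.999
```

Request:
{"name": "play_rows", "arguments": {
  "plan": [
    [0, -44, 0, 0, 0, 0],
    [0, -44, 0, 0, 0, 0],
    [0, -44, 0, 0, 0, 0],
    [0, -44, 0, 0, 0, 0],
    [0, -44, 0, 0, 0, 0]
  ]
}}

```text
clock: 1.6
eef_pos: [0.4546, 0.1001, 0.3038]
tcp_rot: [[-1.0, 0.0, -0.0], [0.0, 1.0, -0.0], [0.0, -0.0, -1.0]]
contact_force: [0.4, -0.6, -0.5]
opening: 0.998
```

Request:
{"name": "play_rows", "arguments": {
  "plan": [
    [0, -44, 0, 0, 0, 0],
    [0, -44, 0, 0, 0, 0],
    [0, -44, 0, 0, 0, 0],
    [0, -44, 0, 0, 0, 0],
    [0, -44, 0, 0, 0, 0]
  ]
}}

```text
clock: 2.1
eef_pos: [0.4546, -0.1198, 0.3038]
tcp_rot: [[-1.0, 0.0, -0.0], [0.0, 1.0, 0.0], [0.0, 0.0, -1.0]]
contact_force: [0.7, 0.0, -0.5]
opening: 0.997
```

Request:
{"name": "play_rows", "arguments": {
  "plan": [
    [0, -44, 0, 0, 0, 0],
    [0, -44, 0, 0, 0, 0],
    [0, -44, 0, 0, 0, 0],
    [0, -40, 0, 0, 0, 0],
    [0, 0, 0, 0, 0, 0]
  ]
}}

```text
clock: 2.6
eef_pos: [0.4533, -0.2961, 0.304]
tcp_rot: [[-1.0, 0.008, -0.0], [0.008, 1.0, -0.004], [0.0, -0.004, -1.0]]
contact_force: [0.0, 0.1, 0.5]
opening: 0.994
```

Request:
{"name": "play_rows", "arguments": {
  "plan": [
    [-12, -1, 30, 0, 0, 0],
    [0, 0, 35, 0, 0, 0],
    [0, 0, 35, 0, 0, 0],
    [0, 0, 0, 0, 0, 0],
    [0, 0, 0, 0, 0, 0]
  ]
}}

```text
clock: 3.1
eef_pos: [0.467, -0.2907, 0.2042]
tcp_rot: [[-1.0, -0.0, -0.001], [-0.0, 1.0, 0.001], [0.001, 0.001, -1.0]]
contact_force: [0.3, -1.0, 0.7]
opening: 0.993
```

Run:
```python
from h import *
f=grab("scene");g=grab("top")
print(get_obs()["eef_pos"])
a=cv2.resize(f["color"][130:250,150:270],None,fx=3.3,fy=3.3,interpolation=3)
b=cv2.resize(g["color"][160:280,340:460],None,fx=3.3,fy=3.3,interpolation=3)
cv2.imwrite("pics/c2.png",np.hstack([a,b])[...,::-1])
```

```text
[ 0.46799224 -0.29146711  0.2057378 ]
```

View pics/c2.png

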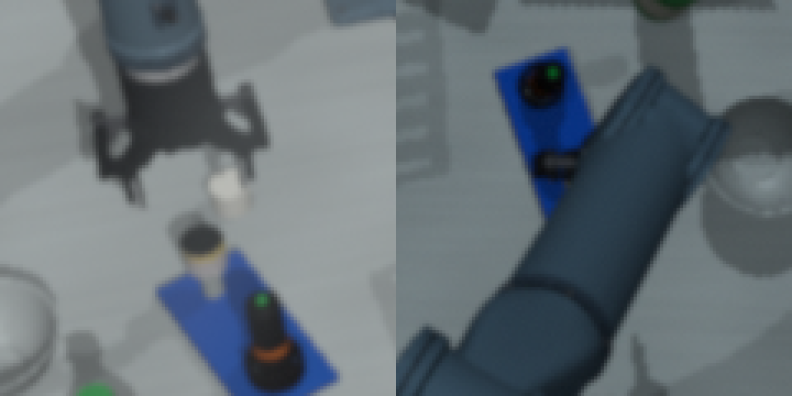

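The view shows the fingers straddling the block (crop 202,240) symmetrically. I'll descend and grip.

Request:
{"name": "play_rows", "arguments": {
  "plan": [
    [0, 0, 25, 0, 0, 0],
    [0, 0, 25, 0, 0, 0],
    [0, 0, 15, 0, 0, 0],
    [0, 0, 13, 0, 0, 0],
    [0, 0, 0, 0, 0, 0]
  ]
}}

```text
clock: 3.7
eef_pos: [0.4668, -0.2908, 0.1253]
tcp_rot: [[-1.0, 0.0, -0.001], [0.0, 1.0, 0.001], [0.001, 0.001, -1.0]]
contact_force: [-0.1, -0.3, -0.1]
opening: 1.0
```

Request:
{"name": "play_rows", "arguments": {
  "plan": [
    [0, 0, 0, 0, 0, 0],
    [0, 0, 0, 0, 0, 0],
    [0, 0, 0, 0, 0, 0],
    [0, 0, 0, 0, 0, 0],
    [0, 0, 0, 0, 0, 0]
  ],
  "jaw": 30,
  "force": 30
}}

```text
clock: 4.2
eef_pos: [0.4675, -0.2914, 0.1268]
tcp_rot: [[-1.0, 0.0, 0.001], [0.0, 1.0, -0.001], [-0.001, -0.001, -1.0]]
contact_force: [-1.9, 0.5, 7.0]
opening: 0.458
```

Request:
{"name": "play_rows", "arguments": {
  "plan": [
    [0, 0, 0, 0, 0, 0],
    [0, 0, 0, 0, 0, 0],
    [0, 0, 0, 0, 0, 0],
    [0, 0, 0, 0, 0, 0],
    [0, 0, 0, 0, 0, 0]
  ]
}}

```text
clock: 4.7
eef_pos: [0.4675, -0.2914, 0.1268]
tcp_rot: [[-1.0, 0.0, 0.001], [0.0, 1.0, -0.001], [-0.001, -0.001, -1.0]]
contact_force: [-0.6, 0.7, 6.2]
opening: 0.458
```

Run:
```python
from h import *
f=grab("scene");o=get_obs()
print(o["eef_pos"],o["opening"],o["contact_force"])
a=cv2.resize(f["color"][130:250,150:270],None,fx=4,fy=4,interpolation=3)
cv2.imwrite("pics/c3.png",a[...,::-1])
```

```text
[ 0.46752141 -0.29141501  0.12684636] 0.4587547937188866 [-1.88621574  0.53810765  6.45027084]
```

View pics/c3.png

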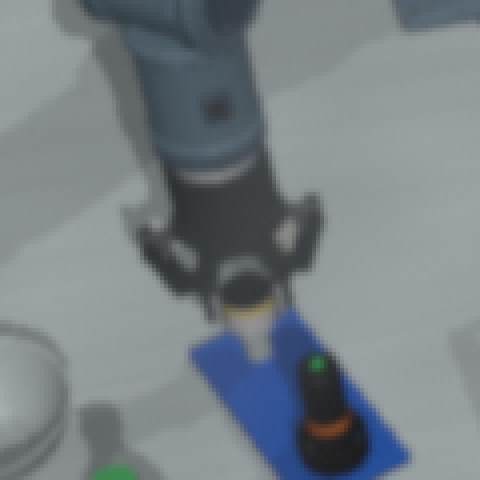

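The block is gripped (opening 39 mm) with the pads low on the sides. Lifting.

Request:
{"name": "play_rows", "arguments": {
  "plan": [
    [0, 0, -10, 0, 0, 0],
    [0, 0, -25, 0, 0, 0],
    [0, 0, -35, 0, 0, 0],
    [0, 0, -35, 0, 0, 0],
    [0, 0, -35, 0, 0, 0]
  ]
}}

```text
clock: 5.25
eef_pos: [0.4667, -0.2909, 0.2678]
tcp_rot: [[-1.0, 0.0, -0.0], [0.0, 1.0, 0.0], [0.0, 0.0, -1.0]]
contact_force: [-0.2, 0.0, -1.3]
opening: 0.456
```

Request:
{"name": "play_rows", "arguments": {
  "plan": [
    [-3, 20, -20, 0, 0, 0],
    [-7, 35, 0, 0, 0, 0],
    [-7, 35, 0, 0, 0, 0],
    [-7, 35, 0, 0, 0, 0],
    [-7, 35, 0, 0, 0, 0]
  ]
}}

```text
clock: 5.75
eef_pos: [0.4979, -0.1297, 0.2866]
tcp_rot: [[-1.0, 0.001, 0.001], [0.001, 1.0, -0.0], [-0.001, -0.0, -1.0]]
contact_force: [0.8, 0.0, -0.7]
opening: 0.457
```

Run:
```python
from h import *
f=grab("scene");o=get_obs();e=o["eef_pos"]
print(e,o["opening"],o["contact_force"])
u,v=proj(f,e-[0,0,.06]).astype(int);print(u,v)
a=cv2.resize(f["color"][v-60:v+60,u-60:u+60],None,fx=4,fy=4,interpolation=3)
cv2.imwrite("pics/c4.png",a[...,::-1])
```

```text
[ 0.49948744 -0.12262259  0.28625841] 0.4575793301148439 [ 0.39170233  6.31459042 -0.90185875]
264 163
```

View pics/c4.png

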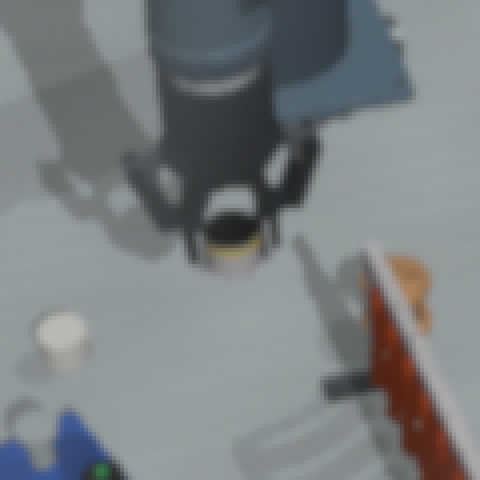

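The block hangs upright in the jaws at crop (232,240), clear of the rack. Carrying it over.

Request:
{"name": "play_rows", "arguments": {
  "plan": [
    [-3, 35, 0, 0, 0, 0],
    [-3, 35, 0, 0, 0, 0],
    [-3, 35, 0, 0, 0, 0],
    [-3, 35, 0, 0, 0, 0],
    [-3, 35, 0, 0, 0, 0]
  ]
}}

```text
clock: 6.3
eef_pos: [0.5129, 0.045, 0.2865]
tcp_rot: [[-1.0, 0.001, 0.0], [0.001, 1.0, -0.0], [-0.0, -0.0, -1.0]]
contact_force: [-0.2, 0.3, -1.6]
opening: 0.458
```

Request:
{"name": "play_rows", "arguments": {
  "plan": [
    [-3, 35, 0, 0, 0, 0],
    [-3, 35, 0, 0, 0, 0],
    [-3, 35, 0, 0, 0, 0],
    [-3, 35, 0, 0, 0, 0],
    [-3, 35, 0, 0, 0, 0]
  ]
}}

```text
clock: 6.8
eef_pos: [0.528, 0.22, 0.2864]
tcp_rot: [[-1.0, 0.0, 0.0], [0.0, 1.0, -0.0], [-0.0, -0.0, -1.0]]
contact_force: [0.6, -0.3, -0.1]
opening: 0.459
```

Request:
{"name": "play_rows", "arguments": {
  "plan": [
    [-2, 14, 20, 0, 0, 0],
    [0, 0, 30, 0, 0, 0],
    [0, 0, 30, 0, 0, 0],
    [0, 0, 0, 0, 0, 0],
    [0, 0, 0, 0, 0, 0]
  ]
}}

```text
clock: 7.3
eef_pos: [0.5302, 0.2326, 0.2065]
tcp_rot: [[-1.0, 0.001, -0.0], [0.001, 1.0, -0.001], [0.0, -0.001, -1.0]]
contact_force: [0.5, 0.2, 0.1]
opening: 0.456
```

Run:
```python
from h import *
f=grab("scene");g=grab("top");o=get_obs();e=o["eef_pos"]
np.savez("s1.npz",**f);np.savez("t1.npz",**g)
print(e,o["opening"],o["contact_force"])
u,v=proj(f,[.531,.233,.1]).astype(int);v-=10
a=cv2.resize(f["color"][v-45:v+45,u-45:u+45],None,fx=4.4,fy=4.4,interpolation=3)
u2,v2=proj(g,[.531,.233,.1]).astype(int);print(u,v,u2,v2)
b=cv2.resize(g["color"][v2-45:v2+45,u2-45:u2+45],None,fx=4.4,fy=4.4,interpolation=3)
cv2.imwrite("pics/c5.png",np.hstack([a,b])[...,::-1])
```

```text
[0.53118048 0.23311405 0.20782192] 0.45469903721642685 [ 0.03044883  0.10570531 -0.10059649]
381 168 254 193
```

View pics/c5.png

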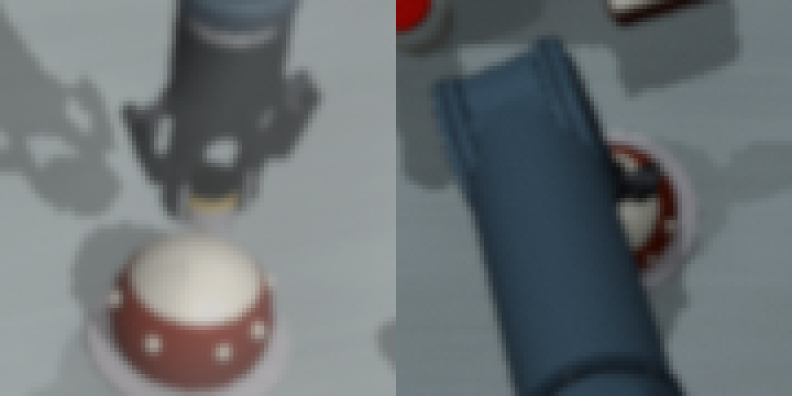

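Run:
```python
from h import *
f=dict(np.load("s1.npz"));e=np.array([.5305,.233,.2075])
hsv=cv2.cvtColor(f["color"],cv2.COLOR_RGB2HSV)
v0,v1,u0,u1=150,180,370,400
y=cv2.inRange(hsv[v0:v1,u0:u1],(18,70,60),(34,255,255));c,s=cent(y,v0,u0);print("yellow",c,s[:5]+[u0,v0,0,0,0],"pred block ctr",proj(f,e-[0,0,.06]),"top",proj(f,e-[0,0,.045]))
v0,v1,u0,u1=160,220,345,415
r=cv2.inRange(hsv[v0:v1,u0:u1],(0,90,30),(14,255,255))>0
w=cv2.inRange(hsv[v0:v1,u0:u1],(0,0,150),(35,60,255))>0
rows=[(i+v0,np.nonzero(r[i])[0].min()+u0,np.nonzero(r[i])[0].max()+u0) for i in range(60) if r[i].sum()>6]
print(rows)
print("pred ham ctr",proj(f,[.531,.233,.03]),"left/right",proj(f,np.array([.531,.233,.03])-f["pose"][:3,0]*.06),proj(f,np.array([.531,.233,.03])+f["pose"][:3,0]*.06))
print(ham(f))
# block points: depth above ham in narrow region
P=pts(f);p=P.reshape(-1,3);k=(p[:,2]>.155)&(p[:,2]<.169)&(np.hypot(p[:,0]-.53,p[:,1]-.233)<.028);print(k.sum(),np.median(p[k],0),p[k].min(0),p[k].max(0))
```

```text
yellow [380.33333333 168.66666667] [380 168   2   2   3] pred block ctr [383.21241918 167.15924921] top [383.70261266 163.54920631]
[(193, np.int64(363), np.int64(395)), (194, np.int64(362), np.int64(395)), (195, np.int64(362), np.int64(392)), (196, np.int64(362), np.int64(392)), (197, np.int64(363), np.int64(391)), (198, np.int64(363), np.int64(391)), (199, np.int64(363), np.int64(391)), (200, np.int64(363), np.int64(392)), (201, np.int64(364), np.int64(392)), (202, np.int64(365), np.int64(393)), (203, np.int64(365), np.int64(392)), (204, np.int64(366), np.int64(391)), (205, np.int64(368), np.int64(390)), (206, np.int64(369), np.int64(388)), (207, np.int64(370), np.int64(386)), (208, np.int64(373), np.int64(383))]
pred ham ctr [379.66437596 193.80891797] left/right [360.99819567 193.80891797] [398.33055625 193.80891797]
[0.52938223 0.23118845 0.03106564]
118 [0.53557423 0.23432291 0.16192769] [0.50853024 0.20592163 0.15504484] [0.55297594 0.25676689 0.16894883]
```

Run:
```python
from h import *
f=dict(np.load("s1.npz"));c=f["color"].astype(int)
y=(c[...,0]+c[...,1])//2-c[...,2]
print("cols",list(range(374,396)))
for v in range(164,176): print(v,y[v,374:396].tolist(),'|',c[v,374:396].sum(1).__floordiv__(3).tolist())
sat=c[...,0]-c[...,1]
for v in(190,193,196,199,202): print(v,sat[v,356:368].tolist(),sat[v,390:404].tolist())
```

```text
cols [374, 375, 376, 377, 378, 379, 380, 381, 382, 383, 384, 385, 386, 387, 388, 389, 390, 391, 392, 393, 394, 395]
164 [-1, -1, -3, -2, -2, -1, -1, 0, -1, -1, 0, -1, -1, -1, -1, -1, -1, -1, -2, -3, -3, -3] | [65, 65, 68, 75, 77, 70, 62, 62, 62, 62, 63, 63, 64, 65, 65, 66, 72, 89, 105, 105, 113, 137]
165 [-2, -1, -2, -3, -2, -1, -2, -1, -1, -2, -1, 0, 0, -1, 0, 1, 0, -2, -2, -3, -3, -3] | [65, 66, 74, 88, 91, 77, 64, 61, 61, 62, 63, 63, 64, 65, 68, 71, 75, 92, 107, 105, 114, 139]
166 [-2, -2, -2, -2, -1, 2, 3, 1, 0, -1, -1, 0, 0, 3, 6, 9, 5, 0, -2, -3, -3, -3] | [66, 67, 80, 98, 100, 83, 68, 64, 64, 63, 63, 65, 66, 70, 78, 83, 83, 96, 108, 105, 117, 140]
167 [-2, -1, -2, -2, 3, 12, 16, 10, 4, 3, 3, 4, 8, 14, 20, 20, 10, -1, -3, -3, -3, -3] | [66, 69, 85, 105, 105, 93, 82, 77, 75, 73, 73, 75, 80, 87, 95, 96, 91, 101, 112, 112, 125, 144]
168 [-1, -2, -2, -1, 7, 25, 32, 25, 18, 17, 17, 17, 22, 29, 32, 24, 8, -1, -3, -4, -3, -3] | [68, 70, 89, 108, 110, 104, 102, 99, 97, 94, 94, 97, 104, 111, 113, 105, 96, 108, 120, 125, 137, 148]
169 [-2, -1, -2, -2, 6, 23, 33, 32, 30, 31, 32, 31, 30, 3
[... 1159 characters left out ...]
2, -1, 0, 0, 2, 3, 3, 2, 2, 0, 0, -1, -2, -3, -3, -3, -3, -4, -3, -3, -4, -3] | [144, 145, 143, 141, 140, 139, 138, 137, 140, 144, 146, 148, 149, 148, 149, 151, 152, 152, 152, 152, 151, 152]
190 [-6, -4, -2, 0, 1, 4, 7, 14, 29, 35, 29, 18] [4, 4, 4, 9, 20, 33, 33, 15, -1, -5, -6, -6, -6, -6]
193 [-3, 0, 1, 3, 7, 13, 20, 29, 36, 40, 42, 44] [10, 17, 26, 35, 42, 43, 37, 20, 4, -3, -5, -6, -7, -6]
196 [1, 1, 2, 2, 5, 13, 25, 32, 36, 40, 41, 44] [44, 47, 43, 29, 21, 23, 27, 21, 6, 1, -2, -5, -5, -6]
199 [1, 2, 2, 2, 4, 9, 19, 28, 33, 36, 39, 40] [47, 45, 36, 22, 14, 14, 17, 12, 6, 3, 0, -3, -5, -7]
202 [0, 2, 2, 3, 3, 3, 6, 13, 24, 30, 34, 33] [42, 41, 39, 37, 33, 23, 11, 5, 3, 2, 1, -1, -4, -6]
```

Request:
{"name": "play_rows", "arguments": {
  "plan": [
    [0, -2, 15, 0, 0, 0],
    [0, 0, 13, 0, 0, 0],
    [0, 0, 8, 0, 0, 0],
    [0, 0, 0, 0, 0, 0],
    [0, 0, 0, 0, 0, 0]
  ]
}}

```text
clock: 7.9
eef_pos: [0.5303, 0.2311, 0.1702]
tcp_rot: [[-1.0, 0.0, 0.0], [0.0, 1.0, 0.0], [-0.0, 0.0, -1.0]]
contact_force: [0.0, 0.3, -1.3]
opening: 0.456
```

Request:
{"name": "play_rows", "arguments": {
  "plan": [
    [0, 0, 1, 0, 0, 0],
    [0, 0, 1, 0, 0, 0],
    [0, 0, 0, 0, 0, 0],
    [0, 0, 0, 0, 0, 0]
  ]
}}

```text
clock: 8.3
eef_pos: [0.5302, 0.231, 0.168]
tcp_rot: [[-1.0, 0.0, 0.0], [0.0, 1.0, 0.0], [-0.0, 0.0, -1.0]]
contact_force: [0.4, -0.1, -0.9]
opening: 0.454
```

Request:
{"name": "play_rows", "arguments": {
  "plan": [
    [0, 0, 1, 0, 0, 0],
    [0, 0, 0.5, 0, 0, 0],
    [0, 0, 0, 0, 0, 0],
    [0, 0, 0, 0, 0, 0]
  ]
}}

```text
clock: 8.7
eef_pos: [0.5301, 0.2309, 0.1664]
tcp_rot: [[-1.0, 0.0, -0.0], [0.0, 1.0, -0.0], [0.0, -0.0, -1.0]]
contact_force: [0.9, -0.1, -0.5]
opening: 0.459
```

Request:
{"name": "play_rows", "arguments": {
  "plan": [
    [-0.5, 0, 0.5, 0, 0, 0],
    [0, 0, 0.5, 0, 0, 0],
    [0, 0, 0, 0, 0, 0],
    [0, 0, 0, 0, 0, 0]
  ]
}}

```text
clock: 9.1
eef_pos: [0.5306, 0.231, 0.1654]
tcp_rot: [[-1.0, 0.0, -0.0], [0.0, 1.0, -0.0], [0.0, -0.0, -1.0]]
contact_force: [0.8, -0.8, -0.9]
opening: 0.461
```

Request:
{"name": "play_rows", "arguments": {
  "plan": [
    [0, 0, 0.5, 0, 0, 0],
    [0, 0, 0, 0, 0, 0],
    [0, 0, 0, 0, 0, 0]
  ]
}}

```text
clock: 9.4
eef_pos: [0.5306, 0.2309, 0.1649]
tcp_rot: [[-1.0, 0.0, -0.0], [0.0, 1.0, -0.0], [0.0, -0.0, -1.0]]
contact_force: [0.4, -0.8, -1.5]
opening: 0.456
```

Request:
{"name": "play_rows", "arguments": {
  "plan": [
    [0, 0, 0.5, 0, 0, 0],
    [0, 0, 0, 0, 0, 0],
    [0, 0, 0, 0, 0, 0]
  ]
}}

```text
clock: 9.7
eef_pos: [0.5307, 0.2309, 0.1647]
tcp_rot: [[-1.0, 0.0, 0.0], [0.0, 1.0, 0.0], [-0.0, 0.0, -1.0]]
contact_force: [-1.4, -0.9, 5.2]
opening: 0.457
```

Run:
```python
from h import *
for i in range(6):
    grab("top");o=get_obs();print(o["clock"],np.round(o["contact_force"],2),np.round(o["ft_torque"],3),np.round(o["eef_pos"],4))
```

```text
9.75 [-1.6  -1.15  5.61] [-0.187  0.454 -0.039] [0.5307 0.2309 0.1647]
9.8 [-1.38  0.06  5.54] [-0.143  0.409  0.053] [0.5307 0.2309 0.1647]
9.85 [-1.19 -1.68  5.88] [-0.136  0.476 -0.056] [0.5307 0.231  0.1647]
9.9 [-1.92 -0.71  5.67] [-0.17   0.413 -0.011] [0.5307 0.231  0.1647]
9.95 [-1.18 -0.24  5.24] [-0.106  0.387  0.016] [0.5307 0.2309 0.1647]
10.0 [-1.75 -0.67  5.76] [-0.208  0.42   0.   ] [0.5307 0.2309 0.1647]
```

Contact is at 5.6 N. I nudge the tool sideways and use the moments to check how well the contact is centred.

Request:
{"name": "play_rows", "arguments": {
  "plan": [
    [0, 0, -0.3, 0, 0, 0],
    [0.5, 0, 0, 0, 0, 0],
    [0, 0, 0, 0, 0, 0],
    [0, 0, 0, 0, 0, 0]
  ]
}}

```text
clock: 10.4
eef_pos: [0.5305, 0.2309, 0.1648]
tcp_rot: [[-1.0, 0.0, 0.001], [0.0, 1.0, 0.0], [-0.001, 0.0, -1.0]]
contact_force: [1.4, 0.1, 2.2]
opening: 0.453
```

```bash
cat > ft.py <<'E'
from h import *
L=[]
for i in range(8):
    grab("top");o=get_obs();L.append(np.r_[o["contact_force"],o["ft_torque"],o["eef_pos"]])
print(np.mean(L,0).round(4).tolist(), np.std(L,0).round(2)[:6])
E
python3 ft.py
```

```text
[1.4365, -0.493, 1.7625, -0.0696, -0.2951, 0.0072, 0.5304, 0.2309, 0.1648] [0.69 0.3  0.49 0.01 0.04 0.03]
```

Request:
{"name": "play_rows", "arguments": {
  "plan": [
    [-1, 0, 0, 0, 0, 0],
    [0, 0, 0, 0, 0, 0],
    [0, 0, 0, 0, 0, 0]
  ]
}}

```text
clock: 11.1
eef_pos: [0.5306, 0.231, 0.1647]
tcp_rot: [[-1.0, -0.0, -0.001], [-0.0, 1.0, -0.0], [0.001, -0.0, -1.0]]
contact_force: [-1.2, -0.4, 4.7]
opening: 0.456
```

```bash
python3 ft.py
```

```text
[-1.5448, -0.5834, 5.4185, -0.1257, 0.3578, 0.0017, 0.5306, 0.231, 0.1647] [0.34 0.53 0.69 0.02 0.02 0.01]
```

Request:
{"name": "play_rows", "arguments": {
  "plan": [
    [0, 0, -1.5, 0, 0, 0],
    [1.5, 0, 0, 0, 0, 0],
    [0, 0, 0.7, 0, 0, 0],
    [0, 0, 0.5, 0, 0, 0],
    [0, 0, 0, 0, 0, 0]
  ]
}}

```text
clock: 12.0
eef_pos: [0.5294, 0.2309, 0.1649]
tcp_rot: [[-1.0, 0.0, -0.001], [0.0, 1.0, -0.0], [0.001, -0.0, -1.0]]
contact_force: [-0.1, -0.1, -0.4]
opening: 0.461
```

```bash
python3 ft.py
```

```text
[-0.0038, 0.0983, -0.9384, -0.0213, -0.0037, 0.0103, 0.5297, 0.2309, 0.1649] [0.32 0.24 0.69 0.01 0.02 0.03]
```

Request:
{"name": "play_rows", "arguments": {
  "plan": [
    [0, 0, 0.4, 0, 0, 0],
    [0, 0, 0, 0, 0, 0],
    [0, 0, 0, 0, 0, 0]
  ]
}}

```text
clock: 12.7
eef_pos: [0.5297, 0.2309, 0.1648]
tcp_rot: [[-1.0, 0.0, 0.0], [0.0, 1.0, 0.0], [-0.0, 0.0, -1.0]]
contact_force: [-0.3, -0.5, 2.2]
opening: 0.461
```

```bash
python3 ft.py
```

```text
[-1.0092, -0.5201, 3.3466, -0.1259, 0.2177, -0.018, 0.5297, 0.2309, 0.1648] [0.7  0.53 0.93 0.02 0.02 0.02]
```

Request:
{"name": "play_rows", "arguments": {
  "plan": [
    [0, 0, -0.2, 0, 0, 0],
    [0, 0, 0, 0, 0, 0]
  ],
  "force": 20
}}

```text
clock: 13.3
eef_pos: [0.5297, 0.2309, 0.1647]
tcp_rot: [[-1.0, 0.0, 0.0], [0.0, 1.0, 0.0], [-0.0, 0.0, -1.0]]
contact_force: [0.0, 0.2, 2.3]
opening: 0.458
```

Request:
{"name": "play_rows", "arguments": {
  "plan": [
    [0, 0, 0, 0, 0, 0],
    [0, 0, 0, 0, 0, 0],
    [0, 0, 0, 0, 0, 0]
  ],
  "jaw": 44
}}

```text
clock: 13.6
eef_pos: [0.5295, 0.231, 0.1646]
tcp_rot: [[-1.0, 0.0, -0.0], [0.0, 1.0, -0.0], [0.0, -0.0, -1.0]]
contact_force: [-0.3, -0.0, 0.5]
opening: 0.515
```

Request:
{"name": "play_rows", "arguments": {
  "plan": [
    [0, 0, 0, 0, 0, 0],
    [0, 0, 0, 0, 0, 0],
    [0, 0, 0, 0, 0, 0],
    [0, 0, 0, 0, 0, 0],
    [0, 0, 0, 0, 0, 0]
  ],
  "jaw": 80
}}

```text
clock: 14.1
eef_pos: [0.5296, 0.2309, 0.1648]
tcp_rot: [[-1.0, 0.0, 0.0], [0.0, 1.0, 0.0], [-0.0, 0.0, -1.0]]
contact_force: [-0.6, 0.8, -0.2]
opening: 0.935
```

Run:
```python
from h import *
f=grab("scene");g=grab("top");o=get_obs();print(o["eef_pos"],o["opening"],o["contact_force"])
u,v=proj(f,[.53,.231,.1]).astype(int);v-=10
a=cv2.resize(f["color"][v-45:v+45,u-45:u+45],None,fx=5,fy=5,interpolation=3)
cv2.imwrite("pics/c6.png",a[...,::-1])
```

```text
[0.52966947 0.23092651 0.16481254] 0.9386217997940093 [ 0.26391643  0.81774169 -0.21358389]
```

View pics/c6.png

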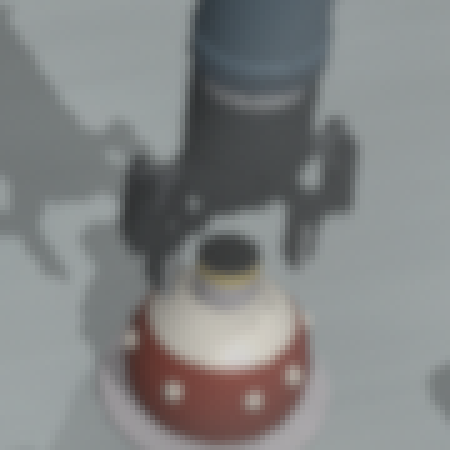

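The block stands upright on the crown and the fingers are open. I retreat straight up, then travel to the probe.

Request:
{"name": "play_rows", "arguments": {
  "plan": [
    [0, 0, -10, 0, 0, 0],
    [0, 0, -25, 0, 0, 0],
    [0, 0, -35, 0, 0, 0],
    [0, 0, -35, 0, 0, 0],
    [0, 0, -35, 0, 0, 0]
  ],
  "jaw": 80
}}

```text
clock: 14.7
eef_pos: [0.5295, 0.2308, 0.307]
tcp_rot: [[-1.0, 0.0, 0.001], [0.0, 1.0, 0.0], [-0.001, 0.0, -1.0]]
contact_force: [0.1, 0.1, -0.4]
opening: 0.939
```

Run:
```python
from h import *
f=grab("scene");g=grab("top");o=get_obs();print(o["eef_pos"],o["opening"],o["contact_force"])
np.savez("s2.npz",**f);np.savez("t2.npz",**g)
for f in(f,g):
    p=pts(f).reshape(-1,3);p=p[(np.hypot(p[:,0]-.53,p[:,1]-.231)<.03)&(p[:,2]>.11)&(p[:,2]<.13)]
    A=np.c_[p[:,:2]-[.53,.231],np.ones(len(p))];print(len(p),np.median(p,0).round(4),np.linalg.lstsq(A,p[:,2],rcond=None)[0].round(3) if len(p)>5 else 0)
```

```text
[0.53204058 0.23180902 0.31071246] 0.9368664567820246 [ 1.16798621  0.26500236 -0.46566495]
119 [0.5314 0.2291 0.1197] [-0.032  0.033  0.119]
12 [0.5348 0.2185 0.1165] [ 0.211 -0.566  0.11 ]
```

Request:
{"name": "play_rows", "arguments": {
  "plan": [
    [-4, -40, 0, 0, 0, 0],
    [-4, -40, 0, 0, 0, 0],
    [-4, -40, 0, 0, 0, 0],
    [-4, -40, 0, 0, 0, 0],
    [-4, -40, 0, 0, 0, 0]
  ]
}}

```text
clock: 15.3
eef_pos: [0.5493, 0.0293, 0.3049]
tcp_rot: [[-1.0, 0.0, -0.0], [0.0, 1.0, 0.0], [0.0, 0.0, -1.0]]
contact_force: [0.2, 0.4, 0.4]
opening: 0.938
```

Request:
{"name": "play_rows", "arguments": {
  "plan": [
    [-4, -40, 0, 0, 0, 0],
    [-4, -40, 0, 0, 0, 0],
    [-4, -40, 0, 0, 0, 0],
    [-4, -40, 0, 0, 0, 0],
    [-4, -40, 0, 0, 0, 0]
  ]
}}

```text
clock: 15.8
eef_pos: [0.5693, -0.1706, 0.3048]
tcp_rot: [[-1.0, 0.0, -0.0], [0.0, 1.0, 0.0], [0.0, 0.0, -1.0]]
contact_force: [1.1, -0.1, -0.3]
opening: 0.938
```

Request:
{"name": "play_rows", "arguments": {
  "plan": [
    [-5, -40, 0, 0, 0, 0],
    [-6, -41, 0, 0, 0, 0],
    [0, 0, 40, 0, 0, 0],
    [0, 0, 0, 0, 0, 0],
    [0, 0, 0, 0, 0, 0]
  ]
}}

```text
clock: 16.3
eef_pos: [0.5802, -0.2491, 0.2644]
tcp_rot: [[-1.0, -0.001, -0.002], [-0.001, 1.0, 0.001], [0.002, 0.001, -1.0]]
contact_force: [0.3, 0.0, -0.2]
opening: 0.936
```

Run:
```python
from h import *
f=grab("scene");g=grab("top");o=get_obs();print(o["eef_pos"],o["opening"],o["contact_force"])
hs=cv2.cvtColor(f["color"],cv2.COLOR_RGB2HSV)[205:250,210:250];c,s=cent(cv2.inRange(hs,(45,100,40),(85,255,255)),205,210);print("green",c,s[4],"pred",proj(f,[.581,-.250,.112]))
# block on ham, top view
np.savez("s3.npz",**f);np.savez("t3.npz",**g)
for n,f in(("s",f),("t",g)):
    p=pts(f).reshape(-1,3);p=p[(np.hypot(p[:,0]-.53,p[:,1]-.231)<.035)&(p[:,2]>.108)&(p[:,2]<.135)]
    A=np.c_[p[:,:2]-[.53,.231],np.ones(len(p))];print(n,len(p),np.median(p,0).round(4),cv2.minEnclosingCircle(p[:,:2].astype(np.float32)),np.linalg.lstsq(A,p[:,2],rcond=None)[0].round(3))
    print("ham",ham(f))
    u,v=proj(f,[.53,.231,.12]);v0,u0=int(v)-9,int(u)-9
    k=f["color"][v0:v0+19,u0:u0+19].max(2)<90;c,s=cent(k,v0,u0);print("black",c,s[2:],"cast",ray(f,*c,.12).round(4))
a=cv2.resize(g["color"][150:240,210:300],None,fx=4,fy=4,interpolation=3)
b=cv2.resize(dict(np.load("s3.npz"))["color"][120:210,180:270],None,fx=4,fy=4,interpolation=3)
cv2.imwrite("pics/c7.png",np.hstack([a,b])[...,::-1])
```

```text
[ 0.58138717 -0.2492501   0.26623037] 0.9354312569218504 [0.38666455 0.81491394 0.09345143]
green [228.90909091 220.36363636] 11 pred [229.6989934  220.58380695]
s 125 [0.5328 0.2289 0.1199] ((0.5284212231636047, 0.22959300875663757), 0.022952236235141754) [-0.063  0.022  0.119]
ham [0.52839286 0.23127103 0.03216773]
black [380.85483871 173.38709677] [11  7 62] cast [0.5282 0.229  0.12  ]
t 102 [0.5285 0.2341 0.1199] ((0.528749942779541, 0.23371422290802002), 0.0204943735152483) [ 0.077 -0.016  0.12 ]
ham [0.53195804 0.2349714  0.03067928]
black [254.4245283  194.01886792] [ 12  11 106] cast [0.525  0.2304 0.12  ]
```

View pics/c7.png

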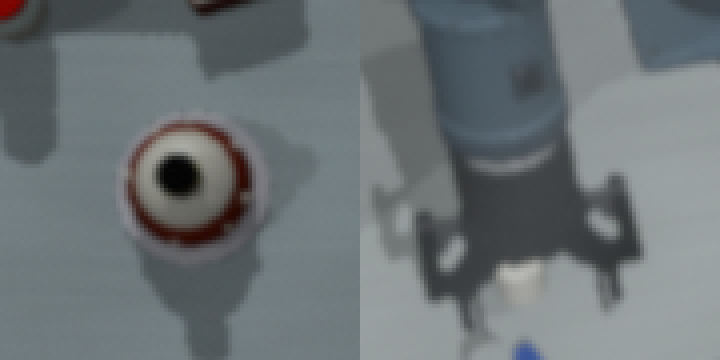

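The block rests level on the crown (top crop 179,174), near (0.529, 0.231). The gripper is above the probe, and its green dot is within 1 px of prediction. Descending to grip.

Request:
{"name": "play_rows", "arguments": {
  "plan": [
    [0, 0, 30, 0, 0, 0],
    [0, 0, 35, 0, 0, 0],
    [0, 0, 30, 0, 0, 0],
    [0, 0, 20, 0, 0, 0],
    [0, 0, 8, 0, 0, 0]
  ]
}}

```text
clock: 16.9
eef_pos: [0.5806, -0.2489, 0.1412]
tcp_rot: [[-1.0, -0.001, -0.001], [-0.001, 1.0, 0.001], [0.001, 0.001, -1.0]]
contact_force: [-0.1, 1.1, 0.5]
opening: 0.935
```

Request:
{"name": "play_rows", "arguments": {
  "plan": [
    [0, 0, 0, 0, 0, 0],
    [0, 0, 0, 0, 0, 0],
    [0, 0, 0, 0, 0, 0],
    [0, 0, 0, 0, 0, 0],
    [0, 0, 0, 0, 0, 0]
  ],
  "jaw": 20,
  "force": 60
}}

```text
clock: 17.4
eef_pos: [0.5815, -0.2504, 0.1435]
tcp_rot: [[-1.0, 0.0, 0.003], [0.0, 1.0, -0.001], [-0.003, -0.001, -1.0]]
contact_force: [-0.1, 1.2, 6.6]
opening: 0.356
```

Request:
{"name": "play_rows", "arguments": {
  "plan": [
    [0, 0, 0, 0, 0, 0],
    [0, 0, 0, 0, 0, 0],
    [0, 0, 0, 0, 0, 0],
    [0, 0, 0, 0, 0, 0],
    [0, 0, 0, 0, 0, 0]
  ]
}}

```text
clock: 17.9
eef_pos: [0.5815, -0.2504, 0.1435]
tcp_rot: [[-1.0, 0.0, 0.003], [0.0, 1.0, -0.001], [-0.003, -0.001, -1.0]]
contact_force: [-0.2, 0.4, 7.1]
opening: 0.359
```

```bash
python3 ft.py
```

```text
[-0.4488, 0.5409, 6.6693, 0.2372, 0.1719, 0.0054, 0.5816, -0.2504, 0.1435] [0.43 0.56 0.42 0.03 0.03 0.03]
```

Request:
{"name": "play_rows", "arguments": {
  "plan": [
    [0, 0, -10, 0, 0, 0],
    [0, 0, -30, 0, 0, 0],
    [0, 0, -35, 0, 0, 0],
    [0, 0, -35, 0, 0, 0],
    [0, 0, -35, 0, 0, 0]
  ]
}}

```text
clock: 18.8
eef_pos: [0.5801, -0.2501, 0.2888]
tcp_rot: [[-1.0, 0.0, 0.0], [0.0, 1.0, -0.0], [-0.0, -0.0, -1.0]]
contact_force: [1.3, 0.6, -2.4]
opening: 0.363
```

Request:
{"name": "play_rows", "arguments": {
  "plan": [
    [0, 0, -25, 0, 0, 0],
    [0, 10, -12, 0, 0, 0],
    [2, 25, 0, 0, 0, 0],
    [3, 30, 0, 0, 0, 0],
    [3, 30, 0, 0, 0, 0]
  ]
}}

```text
clock: 19.3
eef_pos: [0.5717, -0.1532, 0.3232]
tcp_rot: [[-1.0, 0.0, -0.001], [0.0, 1.0, 0.001], [0.001, 0.001, -1.0]]
contact_force: [0.0, 0.7, -1.6]
opening: 0.36
```

Run:
```python
from h import *
f=grab("scene");o=get_obs();e=o["eef_pos"];print(e,o["opening"],o["contact_force"])
u,v=proj(f,e-[0,0,.1]).astype(int);print(u,v)
a=cv2.resize(f["color"][v-55:v+55,u-55:u+55],None,fx=4,fy=4,interpolation=3)
cv2.imwrite("pics/c8.png",a[...,::-1])
```

```text
[ 0.57202858 -0.14641521  0.32283787] 0.3609853761736909 [-1.22776348  5.43060757 -2.13764174]
261 183
```

View pics/c8.png

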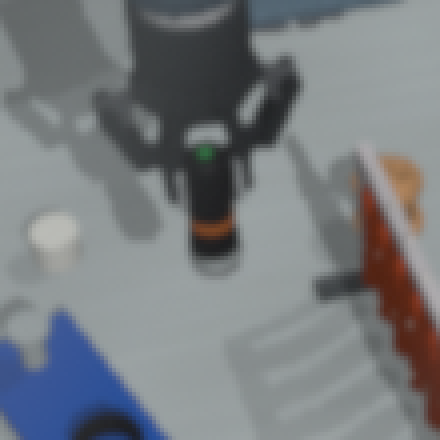

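The probe hangs upright, green dot at crop (204,153) and lens end at (214,270). Crossing the rack with the lens at about 0.19 m.

Request:
{"name": "play_rows", "arguments": {
  "plan": [
    [3.5, 32, 0, 0, 0, 0],
    [3.5, 32, 0, 0, 0, 0],
    [3.5, 32, 0, 0, 0, 0],
    [3.5, 32, 0, 0, 0, 0],
    [3.5, 32, 0, 0, 0, 0]
  ]
}}

```text
clock: 19.85
eef_pos: [0.554, 0.0068, 0.3233]
tcp_rot: [[-1.0, -0.0, -0.001], [-0.0, 1.0, 0.0], [0.001, 0.0, -1.0]]
contact_force: [0.3, 0.1, -2.0]
opening: 0.359
```

Request:
{"name": "play_rows", "arguments": {
  "plan": [
    [3.5, 32, 0, 0, 0, 0],
    [3.5, 32, 0, 0, 0, 0],
    [3.5, 32, 0, 0, 0, 0],
    [3.5, 32, 0, 0, 0, 0],
    [3.5, 32, 0, 0, 0, 0]
  ]
}}

```text
clock: 20.35
eef_pos: [0.5364, 0.1666, 0.3232]
tcp_rot: [[-1.0, -0.0, -0.001], [-0.0, 1.0, -0.0], [0.001, -0.0, -1.0]]
contact_force: [0.4, -0.3, -0.3]
opening: 0.358
```

Request:
{"name": "play_rows", "arguments": {
  "plan": [
    [4, 32, 0, 0, 0, 0],
    [4, 25, 0, 0, 0, 0],
    [0, 8, 0, 0, 0, 0],
    [0, 0, 0, 0, 0, 0],
    [0, 0, 0, 0, 0, 0]
  ]
}}

```text
clock: 20.85
eef_pos: [0.5297, 0.2284, 0.3235]
tcp_rot: [[-1.0, 0.002, -0.0], [0.002, 1.0, -0.001], [0.0, -0.001, -1.0]]
contact_force: [-0.2, -1.0, -0.3]
opening: 0.357
```

```bash
cat > chk.py <<'E'
import sys
from h import *
f=grab("scene");g=grab("top");o=get_obs();e=o["eef_pos"];print(e,o["tcp_rot"].round(3).tolist() if hasattr(o["tcp_rot"],"round") else o["tcp_rot"],o["opening"],o["contact_force"])
u,v=proj(f,[.53,.231,.15]).astype(int);u0,v0=u-45,v-50
a=cv2.resize(f["color"][v0:v0+90,u0:u0+90],None,fx=5,fy=5,interpolation=3);print("origin",u0,v0)
cv2.imwrite(sys.argv[1],a[...,::-1])
lens=np.array(e)-[0,0,.1315];print("pred lens",proj(f,lens),"block top",proj(f,[.529,.231,.12]))
c=f["color"].astype(int)
y=(c[...,0]+c[...,1])/2-c[...,2]
vt=int(proj(f,[.529,.231,.113])[1])
for nm,lo,hi,th in(("yellow",vt-2,vt+12,14),("orange",v0+5,vt-4,22)):
    m=y[lo:hi,u-16:u+16]>th
    if m.any(): q,s=cent(m,lo,u-16);print(nm,q.round(2),s)
E
python3 chk.py pics/c9.png
```

```text
[0.5300165  0.22799869 0.3237171 ] [[-1.0, 0.003, -0.0], [0.003, 1.0, -0.001], [0.0, -0.001, -1.0]] 0.35824098299333784 [-0.58554002 -0.08536235 -1.67146936]
origin 337 116
pred lens [383.06141838 156.44789932] block top [381.5479832  173.44053408]
yellow [381.74 178.11] [10  3 12  5 35]
orange [384.53 148.53] [15 27  8  3 15]
```

View pics/c9.png

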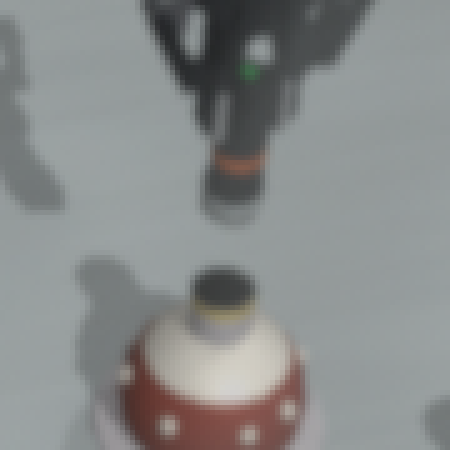

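The lens end is at crop (230,215) and the block top at (225,285), both within 0.5 px of prediction. I correct y by +3 mm and lower to the hover height.

Request:
{"name": "play_rows", "arguments": {
  "plan": [
    [0.5, 3.3, 10, 0, 0, 0],
    [0, 0, 15, 0, 0, 0],
    [0, 0, 12, 0, 0, 0],
    [0, 0, 8, 0, 0, 0],
    [0, 0, 0, 0, 0, 0]
  ]
}}

```text
clock: 21.45
eef_pos: [0.5285, 0.2327, 0.2773]
tcp_rot: [[-1.0, 0.0, -0.002], [0.0, 1.0, -0.001], [0.002, -0.001, -1.0]]
contact_force: [0.6, -0.5, -1.2]
opening: 0.36
```

Request:
{"name": "play_rows", "arguments": {
  "plan": [
    [0, 0, 4, 0, 0, 0],
    [0, 0, 4, 0, 0, 0],
    [0, 0, 2, 0, 0, 0],
    [0, 0, 0, 0, 0, 0],
    [0, 0, 0, 0, 0, 0]
  ]
}}

```text
clock: 21.95
eef_pos: [0.5292, 0.2333, 0.269]
tcp_rot: [[-1.0, 0.0, 0.0], [0.0, 1.0, 0.0], [-0.0, 0.0, -1.0]]
contact_force: [0.1, -0.0, -1.3]
opening: 0.36
```

```bash
python3 chk.py pics/c10.png
```

```text
[0.52923721 0.23330975 0.26902672] [[-1.0, 0.0, 0.0], [0.0, 1.0, 0.0], [-0.0, 0.0, -1.0]] 0.35730159534637124 [ 0.57432629 -0.85593793 -1.23003652]
origin 337 116
pred lens [382.83524782 169.23501074] block top [381.5479832  173.44053408]
yellow [381.89 178.03] [10  3 12  5 37]
orange [384.   162.07] [15 40  7  3 14]
```

View pics/c10.png

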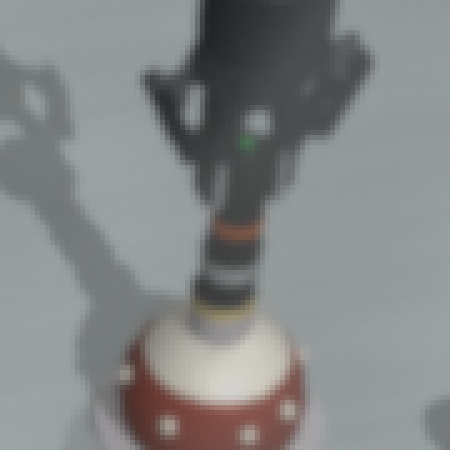

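The lens rim (crop y≈284) shows a clear dark gap above the block's front edge (y≈300), so it is hovering. One small sideways correction, then a final check.

Request:
{"name": "play_rows", "arguments": {
  "plan": [
    [0, -1.8, 0, 0, 0, 0],
    [0, 0, 0, 0, 0, 0],
    [0, 0, 0, 0, 0, 0],
    [0, 0, 0, 0, 0, 0],
    [0, 0, 0, 0, 0, 0]
  ]
}}

```text
clock: 22.55
eef_pos: [0.5291, 0.2315, 0.2688]
tcp_rot: [[-1.0, 0.0, 0.0], [0.0, 1.0, 0.0], [-0.0, 0.0, -1.0]]
contact_force: [-0.6, -0.3, -1.2]
opening: 0.355
```

```bash
python3 chk.py pics/c11.png
python3 - <<'E'
from h import *
f=grab("top");p=pts(f)
f=grab("scene");p=pts(f).reshape(-1,3);q=p[(np.hypot(p[:,0]-.53,p[:,1]-.231)<.03)]
h,b=np.histogram(q[:,2],np.arange(.09,.2,.005));print(dict(zip(b.round(3).tolist(),h.tolist())))
for lo,hi in((.108,.125),(.14,.16),(.16,.18)):
    k=q[(q[:,2]>lo)&(q[:,2]<hi)];print(lo,len(k),np.mean(k,0).round(4),k[:,1].min().round(4),k[:,1].max().round(4))
print(get_obs()["qvel"])
E
```

```text
[0.52912246 0.23147695 0.26879797] [[-1.0, 0.0, 0.0], [0.0, 1.0, 0.0], [-0.0, 0.0, -1.0]] 0.35698272905415895 [-0.12226727  0.07789296 -0.71195495]
origin 337 116
pred lens [382.25273856 169.37987228] block top [381.5479832  173.44053408]
yellow [381.91 178.09] [10  3 12  5 35]
orange [383.73 162.45] [15 41  6  2 11]
{0.09: 18, 0.095: 12, 0.1: 17, 0.105: 16, 0.11: 14, 0.115: 26, 0.12: 49, 0.125: 0, 0.13: 0, 0.135: 5, 0.14: 12, 0.145: 16, 0.15: 15, 0.155: 14, 0.16: 20, 0.165: 16, 0.17: 14, 0.175: 10, 0.18: 12, 0.185: 15, 0.19: 15, 0.195: 12}
0.108 96 [0.5364 0.2259 0.1185] 0.2095 0.2476
0.14 57 [0.5397 0.2239 0.1505] 0.2115 0.2465
0.16 60 [0.5391 0.2251 0.1688] 0.2116 0.2443
[ 0.06827783  0.09463867 -0.00168041 -0.04534502 -0.00555171 -0.06346501
 -0.02667519]
```

The depth readings show the block top at about 0.12 m, nothing between 0.125 and 0.135 m, and the lens from about 0.137 m. Sideways centres agree within 1 mm. Handing in.

```bash
python3 -c "
from cell import ticket
print(ticket.close_job())"
```

```text
the job is handed in; nothing more can be done
None
```

I set the reference block on the ham's crown and let go. I then carried the probe over the rack, and it finished held upright above the block. The job is handed in; no verdict was reported.

- **Block:** it went over the rack with its underside at about 0.21 m. I set it down with about 5.6 N read at the wrist and it stayed level after release. The cameras put it near (0.529, 0.231), a few mm from the crown; they disagree by about 4 mm.
- **Probe:** the final depth reading shows a clear gap of about 15–17 mm between the lens and the block's top. Sideways they agree within about 1 mm in y. The x offset was checked only by arm position and pixel prediction, to about 2–3 mm. The tool tilt read zero, the arm was still, and the probe was gripped with 60 N commanded.
- **Inconclusive check:** I used the wrist moments to see how well the block was centred. They were too noisy to be better than about 5 mm, so I relied on the cameras and the arm's own position.
- **Not checked:** I did not measure whether the other things on the bench had moved. Both carries passed well above the rack, and no unexpected forces showed at the end of any move.

The clock stood at about 23 s of the 67 s allowed.

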